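# Tip the girder out of its storage tube and load the flat wagon

### The job

A model girder is kept in the square storage tube, too deep inside to reach: tilt the tube mouth-down until the girder's end pokes out (do not let the whole girder fall out), lay the tube back down on the board and let go of it. Grip the exposed end, draw the girder out, lay it down on the board and let go, then take it again by its middle and set it down flat on the deck of the flat wagon, between its end boards and side boards, without dropping it. Leave the empty tube lying on the board and the other things where they stand.

Things in the scene. Friction and masses are not known exactly. Their poses are not given: they have to be found in the camera images.
- tube: grey plastic square storage tube, loose, 145 mm long, 32x32 mm outside, walls 4.5 mm (bore 23x23 mm), open at one end (the mouth), closed by a 5 mm black cap at the other, about 0.16 kg. It lies flat, its mouth turned roughly toward the robot. Origin: centre of its underside; x runs along the tube from the mouth (x = -72.5 mm) to the closed end (x = +72.5 mm), z up.
- tube_mouth (a point): centre of the tube's open end, 16 mm above its underside; axes as the tube's (x points into the tube). The board is flat (z = 0) in front of it; between the tube and the wagon it has low grassy rises of up to 8 mm (y below 0.05 m)
- girder: dark steel model I-girder, loose, 110 mm long, 18 wide, 20 high, 0.09 kg. Starts inside the tube on its lower wall, near end 21 to 29 mm inside the mouth. With the tube tilted mouth-down 30 degrees it slides out till its end meets the board (mouth centre about 25 mm up: stops some 35 mm out). Origin: centre of underside; x along its length, as the tube's, z up.
- girder_tip (a point): centre of the girder's end face that is nearer the tube's mouth (girder x = -55 mm)
- girder_mid (a point): centre of the girder (10 mm above its underside, halfway along)
- wagon: dark flat wagon on a length of track, all fixed, deck 136x34 mm (148 mm over buffers), deck top 30 mm up. Boards 4 mm thick rise 16 mm above the deck: end boards (126 mm apart inside) and side boards (26 mm apart inside) over the 33 mm next to each end. The middle 62 mm of both sides is open: only there can fingers pass beside a girder. Origin: centre of underside; x along its length, z up.
- wagon_bed (a point): centre of the wagon's deck top, 30 mm above the board; axes as the wagon's
- silver_car: silver model car, 19x48x16 mm, a loose bystander; origin: centre of its underside
- loaded_wagon: brown open goods wagon loaded with coal, 31x100x30 mm, a loose bystander; origin: centre of its underside
- paint_jar: small paint jar with a white lid and a grey band, 31x31x30 mm, a loose bystander; origin: centre of its underside
- tape: roll of masking tape lying flat, 60x60x18 mm, a loose bystander; origin: centre of its underside
- rubber_block: grey abrasive rubber block, 26x55x18 mm, a loose bystander; origin: centre of its underside
- jar: jar with a white lid and a green band, 38x38x42 mm, a loose bystander; origin: centre of its underside
There are look-alikes about, which are no part of the job. There is more than one size of the tube; the one meant has the size given above.

How it is judged (in metres and radians):
On the way, in this order (a step that is already met when the one before it is completed fails the run):
1. the girder's end pokes at least 18 mm out of the mouth, at least 40 mm of it still inside, with the tube lying on the board again and the robot touching neither (x of girder_tip in the frame of tube_mouth below -0.018 m and x of girder_mid in the frame of tube_mouth above -0.015 m and angle between tube's own x axis and vertical between 1.47 and 1.67 rad and height (world z) of tube_mouth below 0.022 m and contact force between the fingers and tube below 0.05 N and contact force between the fingers and girder below 0.05 N), for 0.2 s.
2. the fingers grip the girder by its exposed end while at least 40 mm of it is still inside the lying tube (contact force between the fingers and girder above 1 N and x of girder_tip in the frame of tube_mouth below -0.018 m and x of girder_mid in the frame of tube_mouth above -0.015 m and angle between tube's own x axis and vertical between 1.47 and 1.67 rad and height (world z) of tube_mouth below 0.022 m), for 0.1 s.
3. the girder lies on the board, let go, clear of the tube (contact force between the fingers and girder below 0.05 N and height (world z) of girder_mid below 0.0125 m and horizontal distance between girder_mid and tube_mouth above 0.057 m and contact force between girder and tube below 0.02 N and linear speed of girder below 0.02 m/s), for 0.2 s.
At the end, for the whole second after the job is handed in: the girder lies at rest flat on the wagon's deck between the end and side boards (its centre within 12 mm along, 7 mm across and 6 to 13 mm above the deck centre, along the wagon within 7 degrees), let go; the tube lies flat on the board at rest (x of girder_mid in the frame of wagon_bed between -0.012 and 0.012 m and y of girder_mid in the frame of wagon_bed between -0.007 and 0.007 m and z of girder_mid in the frame of wagon_bed between 0.006 and 0.013 m and angle between the x axis of girder and the x axis of wagon, either way round below 0.12 rad and contact force between the fingers and girder below 0.05 N and linear speed of each of girder, tube below 0.02 m/s and angle between tube's own x axis and vertical between 1.47 and 1.67 rad and height (world z) of tube_mouth below 0.022 m); the robot touches nothing.
It fails at once if the girder is dropped toward the wagon from more than 15 mm above its deck (z of girder_mid in the frame of wagon_bed above 0.025 m and horizontal distance between girder_mid and wagon_bed below 0.07 m and contact force between girder and anything else below 0.02 N).
It fails at once if one of the bystanders (cars, jars, tape, block, coal wagon) is pushed more than 40 mm (distance of any of silver_car, loaded_wagon, paint_jar, tape, rubber_block, jar from where it was at the start of the episode above 0.04 m).
It also fails if it takes over 67 s, if anything falls off the work surface, if the arm or the gripper's body presses on something with over 40 N, if the wrist force passes 120 N, or if a joint passes its speed limit or range.

### The arm

A 6-joint arm with a two-finger parallel gripper is mounted at the origin on a cart in front of the work surface, level with it; the furniture and walls round the work are solid. World frame = base frame: x ahead of the robot, y to its left, z up, the work surface at z = 0. Lengths are in mm, angles in degrees, forces in N, time in s.
With the tool pointing down it reaches from about 300 to 875 mm from the base axis. Payload 6.4 kg.
Tool frame: the origin (TCP) lies midway between the tips of the shut fingers; the grasp point (between the pads) lies 19 mm behind it (arm.grip_point_offset is the distance from the TCP to the grasp point, in mm); z points along the fingers, y is the line along which they close (so a half turn about z gives the same grasp; the last joint's range is limited). The gripper opens to 88 mm and grips with 3 to 60 N. Pads are 18 mm wide; open, the fingers measure 123 mm over their backs; the gripper's body (75 mm by 187 mm) begins 45 mm behind the grasp point.
Start: joints at [-11.82, 10.359, 92.074, -0, 77.567, -11.82], TCP at [575.014, 0.015, 238.714] pointing down, gripper open.
Joint ranges: [-171.53, 171.53], [-51.25, 118.39], [17.06, 147.69], [-65.23, 245.23], [0, 150.52], [-178.68, 178.68]. Speed limits (degrees/s): [147.25, 147.25, 172.46, 180, 180, 180].

### API

Orientations are given as a 3x3 rotation matrix whose columns are the frame's x, y, z axes.
In Python, from workcell import arm gives the robot as it stands. The module is installed in compiled form; this text tells all that it offers.
- The arm moves only by the shell command python3 -m handwheel 'ROWS' [OPENING]. ROWS is a JSON object of lists of equal length, an entry for each row: "xyz": the shift along the tool's x, y, z in mm, a list of three; "delta_rot": the turn, a rotation vector about the tool's x, y, z in rad, a list of three. A call has exactly 10 rows; each row is the pose to reach, as a shift and turn from the pose commanded when the call began, along the tool's axes at that moment; what a row does not reach only later rows make up. A row lasts 1/12 s, in which the tool goes at most 41.7 mm and 7.16 degrees, less where a joint would pass 70% of its speed; a pose out of reach is approached as far as the arm can. A call with a gripper value outside its range is refused whole. OPENING is the finger opening in mm, from 0 to 88.1, set as the call begins (- or left out, the last holds). The fingers move at their own pace and stop on an object; the grip force is fixed at half the most. Time passes only in rows, so rows that repeat a pose let the fingers close, or fill a call up. It gives the time, the measured TCP pose, the force, the opening and the grip force at its end, in the units of the state.
- arm.get_obs(): the state, without advancing time (a new reading comes with each control period).
- arm.grab_frame(name): name is "scene" or "side" or "wrist"; returns the picture (420x560x3 uint8, red, green, blue); there is no depth.
- arm.camera_info(name): a dict with "fx", "fy", "cx", "cy" (pixels), "k1" (the pictures are not rectified: a ray, as slopes to the right and down, at radius r is drawn at 1 + k1 r^2 times it, then the intrinsics apply), "pose" (4x4, takes a point from camera to world coordinates). Camera axes: x right, y up, looking along -z (the intrinsics and any distortion apply to the point x, -y, -z); pixel columns grow to the right and rows downward; lengths in mm; the calibration is good to about 2 mm. A picture is of the moment at which its call begins: read the wrist's pose just before it. camera_info takes no time and is no camera call; for the wrist camera it gives the pose at the moment of the call.
- arm.sign_off(): hands the job in; it is judged then, once.
The state is a dict: "clock": time; "joint_pos": joint angles; "dq": joint speeds; "tau": joint torques, N m; "ee_pos": TCP position; "tool_rot": TCP orientation; "force": force on the tool from outside, world axes, zero at the start; "moment": the same for the moment, N m; "width": finger opening in mm; "gripper_force": force on a finger pad.
Only numpy, scipy, OpenCV 4.12 (cv2) and the standard library are available. Lean on these libraries where they do the work, as an engineer would, in place of code of your own. Each camera call takes 0.05 s, during which the arm holds its last target. There are 200 camera calls.

## Working session

There is one attempt and no reset: what is moved stays moved. The work goes in short steps, Python scripts to look and compute and a shell command to move; the robot and the scene stay as the last step left them, time stands still between calls to the robot, and variables do not carry over. Pictures are saved under pics/ and viewed, at most 12 in all, crops included, and the job is handed in when it is done.

```bash
mkdir -p pics; cat > h.py <<'E'
import numpy as np, cv2
from workcell import arm
def ray(ci,u,v):
    K=np.array([[ci['fx'],0,ci['cx']],[0,ci['fy'],ci['cy']],[0,0,1.]])
    xd=np.array([(u-ci['cx'])/ci['fx'],(v-ci['cy'])/ci['fy']]); x=xd.copy()
    for _ in range(30): x=xd/(1+ci['k1']*(x@x))
    P=np.array(ci['pose']); d=P[:3,:3]@np.array([x[0],-x[1],-1]); return P[:3,3],d/np.linalg.norm(d)
def onplane(ci,u,v,z):
    o,d=ray(ci,u,v); return o+d*(z-o[2])/d[2]
def tri(rays):
    A=0;b=0
    for o,d in rays:
        M=np.eye(3)-np.outer(d,d); A=A+M; b=b+M@o
    p=np.linalg.solve(A,b); return p,[np.linalg.norm((np.eye(3)-np.outer(d,d))@(p-o)) for o,d in rays]
def proj(ci,p):
    P=np.array(ci['pose']); q=P[:3,:3].T@(np.array(p)-P[:3,3]); x=np.array([q[0],-q[1]])/-q[2]
    x=x*(1+ci['k1']*(x@x)); return np.array([ci['fx']*x[0]+ci['cx'],ci['fy']*x[1]+ci['cy']])
def save(name,fn):
    ci=arm.camera_info(name); im=arm.grab_frame(name)[:,:,::-1]; cv2.imwrite(f'pics/{fn}.png',im); np.save(f'pics/{fn}.npy',ci,allow_pickle=True); return ci,im
def load(fn): return np.load(f'pics/{fn}.npy',allow_pickle=True).item(),cv2.imread(f'pics/{fn}.png')
E
python3 - <<'E'
from h import *
for n in ['scene','side','wrist']:
    ci,im=save(n,n+'0'); print(n,ci['fx'],ci['k1'],np.round(ci['pose'],2).tolist())
print(arm.get_obs(),arm.grip_point_offset)
E
```

```text
scene 538.4219464900925 -0.16307621610355158 [[-0.7, 0.46, -0.55, -270.04], [-0.72, -0.47, 0.52, 894.47], [-0.02, 0.75, 0.66, 1148.5], [0.0, 0.0, 0.0, 1.0]]
side 390.02528102364374 -0.004636984139286002 [[-0.84, 0.35, -0.42, 256.46], [-0.54, -0.53, 0.65, 677.9], [0.01, 0.78, 0.63, 647.91], [0.0, 0.0, 0.0, 1.0]]
wrist 351.8152473195814 0.006323981444997545 [[1.0, -0.0, 0.0, 575.07], [0.0, 0.96, 0.27, 69.11], [-0.0, -0.27, 0.96, 384.73], [0.0, 0.0, 0.0, 1.0]]
{'clock': 0.15, 'joint_pos': array([-1.18206595e+01,  1.03900234e+01,  9.21170539e+01,  3.16670075e-04,
        7.75686558e+01, -1.18193760e+01]), 'dq': array([-0.00898706, -0.2481827 , -0.12198607,  0.01494085,  0.057742  ,
        0.00089874]), 'tau': array([ 2.17843895e-03, -4.34232402e+01, -3.42173409e+01,  7.02767819e-02,
        3.56537139e-02, -6.69761539e-05]), 'ee_pos': array([5.74596629e+02, 9.82224554e-02, 2.38049810e+02]), 'tool_rot': array([[ 2.37718429e-05,  9.99999164e-01, -1.29265510e-03],
       [ 9.99999962e-01, -2.34150235e-05,  2.76050492e-04],
       [ 2.76019994e-04, -1.29266161e-03, -9.99999126e-01]]), 'force': array([-0.31406263, -0.53152156,  0.3275179 ]), 'moment': array([0.02216361, 0.01016936, 0.0205328 ]), 'gripper_force': 0.0, 'width': 88.30030807038987} 18.700000000000003
```

View pics/scene0.png

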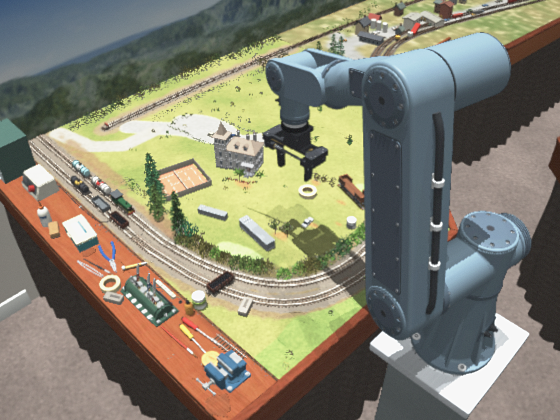

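View pics/side0.png

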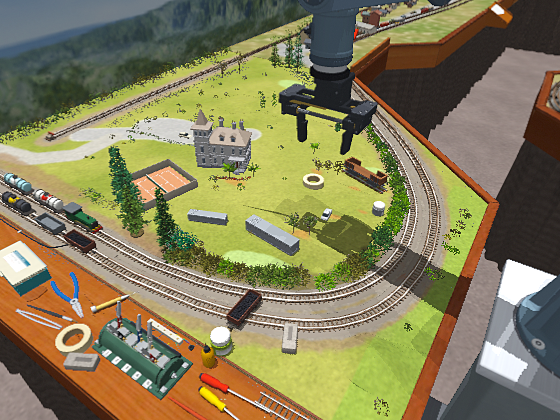

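View pics/wrist0.png

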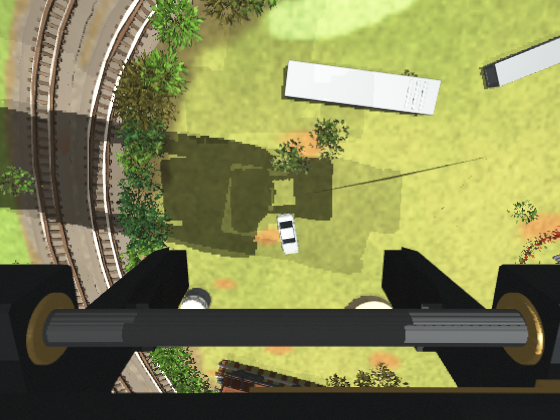

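```bash
python3 - <<'E'
from h import *
ci,_=load('side0')
for n,u,v in [('smalltube',207,216),('bigtube',272,236),('darkwagon',245,308),('farwagon',78,240),('brown',367,175),('car',327,214),('pjar',379,208),('tape',314,182),('block',290,338),('jar',221,340),('bt1',247,218),('bt2',298,240),('bt3',298,252),('bt4',247,233),('st1',188,212),('st2',227,215)]:
    print(n,np.round(onplane(ci,u,v,10)))
E
```

```text
smalltube [828. 118.  10.]
bigtube [645.  90.  10.]
darkwagon [572. 299.  10.]
farwagon [1026.  358.   10.]
brown [ 558. -291.   10.]
car [572. -60.  10.]
pjar [ 468. -159.   10.]
tape [ 672. -171.   10.]
block [461. 309.  10.]
jar [566. 383.  10.]
bt1 [737.  68.  10.]
bt2 [585.  68.  10.]
bt3 [564. 103.  10.]
bt4 [703. 115.  10.]
st1 [880. 133.  10.]
st2 [787.  87.  10.]
```

```bash
python3 - <<'E'
from h import *
_,s=load('side0'); _,w=load('wrist0')
c=[cv2.resize(x,(400,300),interpolation=cv2.INTER_CUBIC) for x in (s[205:265,235:315],s[145:205,330:410],s[275:335,205:285],w[45:165,275:435])]
cv2.imwrite('pics/comp.png',np.vstack([np.hstack(c[:2]),np.hstack(c[2:])]))
E
```

```text
(no output)
```

View pics/comp.png

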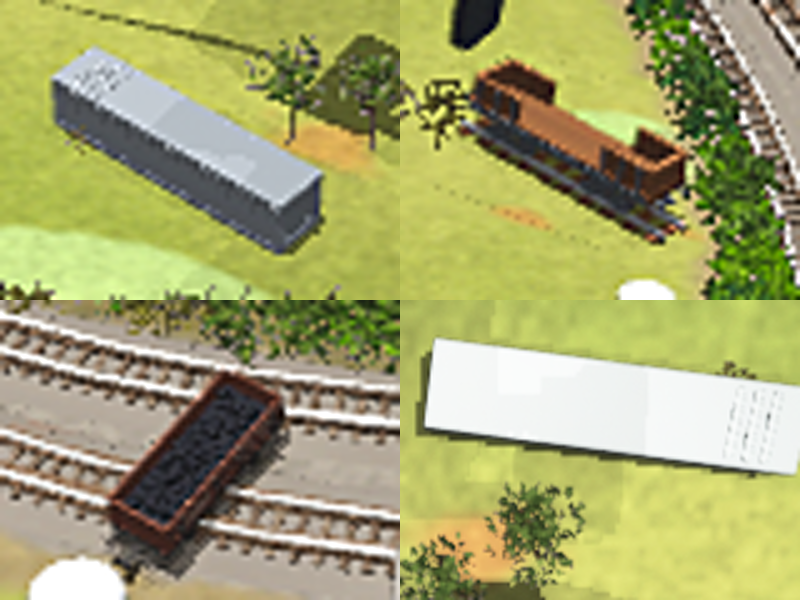

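```bash
python3 - <<'E'
from h import *
ci,w=load('wrist0')
g=cv2.cvtColor(w,cv2.COLOR_BGR2HSV); m=((g[...,1]<25)&(g[...,2]>190)).astype(np.uint8); 
cs,_=cv2.findContours(cv2.morphologyEx(m,cv2.MORPH_CLOSE,np.ones((5,5))),0,2)
for c in cs:
    if cv2.contourArea(c)>900:
        r=cv2.minAreaRect(c); b=cv2.boxPoints(r); print(np.round(r[0]),np.round(r[1],1),r[2]); P=np.array([onplane(ci,u,v,32) for u,v in b]); print(np.round(P[:,:2],1).tolist(),np.round([np.linalg.norm(P[i]-P[(i+1)%4]) for i in range(4)],1))
# side view: tube
ci,s=load('side0')
tops={'farleft':(235+80*52/400,205+60*78/300),'fartop':(235+80*95/400,205+60*47/300),'nearR':(235+80*322/400,205+60*178/300),'nearL':(235+80*282/400,205+60*210/300)}
for k,(u,v) in tops.items(): print(k,np.round(onplane(ci,u,v,32),1))
wc={'wagA':(330+80*475/400-80,145+60*75/300)}
E
```

```text
[362.  87.] [153.2  35.5] 7.532601356506348
[[573.5, 83.3], [577.8, 114.5], [721.0, 96.8], [720.4, 64.8]] [ 31.4 144.3  32.  148. ]
[529.  62.] [23.2 71.6] 69.44395446777344
[[766.9, 111.0], [824.4, 132.2], [835.7, 113.8], [777.6, 92.0]] [61.2 21.6 62.1 21.9]
farleft [717.6  99.3  32. ]
fartop [714.   67.9  32. ]
nearR [570.   88.8  32. ]
nearL [574.4 117.3  32. ]
```

Look-alikes: the small tube at side (207,216) measures about 62x22 mm, so it is not the one. The big tube at side (272,236) measures 145x32 mm and is chosen. For the wagon, the brown flat with end and side boards at side (367,172) is the target. The coal wagon at (245,305) is a bystander.

```bash
python3 -m handwheel '{"xyz":[[9,7,0],[18,14,0],[27,21,0],[36,28,0],[45,35,0],[54,42,0],[63,49,0],[72,56,0],[81,63,0],[90,70,0]],"delta_rot":[[0,0,-0.12],[0,0,-0.24],[0,0,-0.36],[0,0,-0.48],[0,0,-0.6],[0,0,-0.72],[0,0,-0.84],[0,0,-0.96],[0,0,-1.08],[0,0,-1.2]]}'
python3 -m handwheel '{"xyz":[[0,0,0],[0,0,0],[0,0,0],[0,0,0],[0,0,0],[0,0,0],[0,0,0],[0,0,0],[0,0,0],[0,0,0]],"delta_rot":[[0,0,-0.1],[0,0,-0.2],[0,0,-0.24],[0,0,-0.24],[0,0,-0.24],[0,0,-0.24],[0,0,-0.24],[0,0,-0.24],[0,0,-0.24],[0,0,-0.24]]}' 60
python3 - <<'E'
from h import *
ci,im=save('wrist','w1'); o=arm.get_obs(); print(o['ee_pos'],o['tool_rot'],o['joint_pos'])
g=cv2.cvtColor(im,cv2.COLOR_BGR2HSV); m=((g[...,1]<40)&(g[...,2]>150)).astype(np.uint8)
cs,_=cv2.findContours(cv2.morphologyEx(m,cv2.MORPH_CLOSE,np.ones((5,5))),0,2)
for c in cs:
    if cv2.contourArea(c)>900: print(cv2.minAreaRect(c),cv2.approxPolyDP(c,5,True)[:,0].tolist())
E
```

```text
clock: 0.98
ee_pos: [645.1, 90.5, 238.2]
tool_rot: [[-0.934, 0.357, -0.001], [0.357, 0.934, 0.0], [0.001, -0.0, -1.0]]
force: [0.4, 0.0, 0.4]
width: 87.9
gripper_force: 0.0
clock: 1.82
ee_pos: [645.0, 90.0, 238.7]
tool_rot: [[-0.991, 0.131, -0.0], [0.131, 0.991, 0.0], [0.0, 0.0, -1.0]]
force: [-0.3, 0.6, -1.3]
width: 60.0
gripper_force: 0.0
[644.99650445  89.97957075 238.72379047] [[-9.91424818e-01  1.30678340e-01 -3.49366637e-05]
 [ 1.30678340e-01  9.91424819e-01  3.07721540e-06]
 [ 3.50392009e-05 -1.51463752e-06 -9.99999999e-01]] [-2.47962191e+00  1.99148301e+01  8.02780579e+01  9.09789970e-05
  7.98091195e+01 -8.49708452e+01]
((50.500003814697266, 237.00003051757812), (57.24333572387695, 46.957427978515625), 26.56505012512207) [[33, 215], [23, 230], [28, 248], [46, 261], [71, 257], [77, 235], [70, 223], [54, 213]]
((284.5, 210.0), (76.0, 31.0), 90.0) [[270, 174], [271, 248], [299, 248], [300, 173]]
```

View pics/w1.png

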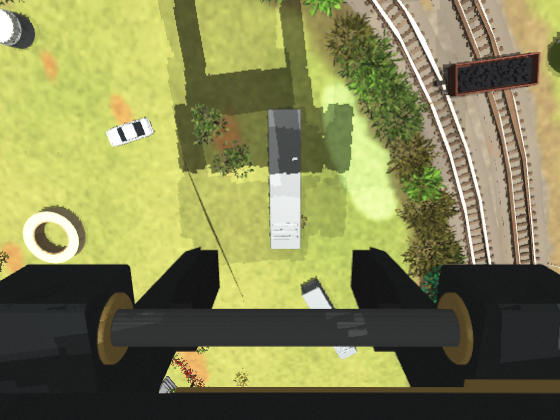

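The tube runs straight up the picture: mouth end at about (284,109) in shadow, closed end at about (285,248). I'll triangulate it with the first wrist view and the side view.

```bash
python3 - <<'E'
from h import *
c1,im=load('w1'); c0,_=load('wrist0'); cs,s=load('side0')
g=cv2.cvtColor(im,cv2.COLOR_BGR2HSV); m=((g[...,1]<60)).astype(np.uint8)*255
for r in (115,130,150,170,190,210,230,245): 
    x=np.where(m[r,255:315])[0]+255; print(r,x.min() if len(x) else 0,x.max() if len(x) else 0)
print(np.where(m[95:260,284])[0][[0,-1]]+95)
q={'nearR(y-)':((268.5,109),(287,61.5+0),(299.4,240.6)),'nearL(y+)':((300.5,109),(283,97),(291.4,247)),'farL':((299.7,248.5),(436,114),(None,None))}
_,w=load('wrist0')
b=[[573.5,83.3],[577.8,114.5],[721.0,96.8],[720.4,64.8]]
p0=[proj(c0,[x,y,32]) for x,y in b]; print(np.round(p0))
p1=[(268.5,109),(300.5,109),(299.7,248.5),(270.5,248.5)]
ps=[(235+80*322/400,205+60*178/300),(235+80*282/400,205+60*210/300),(235+80*52/400,205+60*78/300),(235+80*95/400,205+60*47/300)]
for i in range(4):
    j={0:1,1:0,2:3,3:2}
    for k in (i,): 
        P,e=tri([ray(c1,*p1[k]),ray(cs,*ps[k])]); Q,f=tri([ray(c1,*p1[k]),ray(c0,*p0[k])]); print(np.round(P,1),np.round(e,1),np.round(Q,1),np.round(f,1), np.round(onplane(c1,*p1[k],32),1))
E
```

```text
115 268 300
130 269 300
150 269 300
170 269 300
190 270 300
210 270 300
230 270 300
245 271 300
[109 248]
[[284.  95.]
 [288.  60.]
 [440.  80.]
 [436. 115.]]
[573.5  83.4  26.1] [0.5 0.5] [573.7  83.6  24.8] [0.2 0.2] [573.9  83.9  32. ]
[577.2 114.3  28.3] [0.9 0.9] [577.9 114.6  31.3] [0.1 0.1] [578.  114.5  32. ]
[721.6  96.1  28.6] [1.3 1.3] [720.2  96.6  34.5] [0.2 0.2] [721.5  96.6  32. ]
[717.6  64.7  28.7] [1. 1.] [719.1  65.   31.3] [1.4 1.4] [717.4  65.4  32. ]
```

```bash
python3 -m handwheel '{"xyz":[[-3,0,30],[-3,0,60],[-3,0,90],[-3,0,120],[-3,0,150],[-3,0,180],[-3,0,205],[-3,0,225],[-3,0,234],[-3,0,234]],"delta_rot":[[0,0,0],[0,0,0],[0,0,0],[0,0,0],[0,0,0],[0,0,0],[0,0,0],[0,0,0],[0,0,0],[0,0,0]]}' 60
python3 -m handwheel '{"xyz":[[0,0,0],[0,0,0],[0,0,0],[0,0,0],[0,0,0],[0,0,0],[0,0,0],[0,0,0],[0,0,0],[0,0,0]],"delta_rot":[[0,0,0],[0,0,0],[0,0,0],[0,0,0],[0,0,0],[0,0,0],[0,0,0],[0,0,0],[0,0,0],[0,0,0]]}' 20
```

```text
clock: 2.7
ee_pos: [646.8, 89.7, 2.7]
tool_rot: [[-0.991, 0.131, -0.003], [0.131, 0.991, 0.0], [0.003, -0.0, -1.0]]
force: [-0.5, -0.8, -1.0]
width: 60.1
gripper_force: 0.0
clock: 3.53
ee_pos: [648.8, 89.6, 6.0]
tool_rot: [[-0.991, 0.13, 0.002], [0.13, 0.991, -0.0], [-0.002, 0.0, -1.0]]
force: [-1.6, -0.2, 7.0]
width: 32.0
gripper_force: 30.0
```

```bash
python3 -m handwheel '{"xyz":[[0,0,-3],[0,0,-6],[0,0,-9],[0,0,-9],[0,0,-9],[0,0,-9],[0,0,-9],[0,0,-9],[0,0,-9],[0,0,-9]],"delta_rot":[[0,0,0],[0,0,0],[0,0,0],[0,0,0],[0,0,0],[0,0,0],[0,0,0],[0,0,0],[0,0,0],[0,0,0]]}' 20
python3 -m handwheel '{"xyz":[[0,0,-3.6],[0,0,-7.2],[0,0,-10.8],[0,0,-14.4],[0,0,-18],[0,0,-21.6],[0,0,-25.2],[0,0,-28.8],[0,0,-32.4],[0,0,-36]],"delta_rot":[[0,-0.052,0],[0,-0.105,0],[0,-0.157,0],[0,-0.209,0],[0,-0.262,0],[0,-0.314,0],[0,-0.367,0],[0,-0.419,0],[0,-0.471,0],[0,-0.524,0]]}' 20
python3 -m handwheel '{"xyz":[[0,0,0],[0,0,0],[0,0,0],[0,0,0],[0,0,0],[0,0,0],[0,0,0],[0,0,0],[0,0,0],[0,0,0]],"delta_rot":[[0,0,0],[0,0,0],[0,0,0],[0,0,0],[0,0,0],[0,0,0],[0,0,0],[0,0,0],[0,0,0],[0,0,0]]}' 20
python3 - <<'E'
from h import *
c,a=save('wrist','w2'); c,b=save('side','s2')
cv2.imwrite('pics/c2.png',np.hstack([cv2.resize(a,(400,300)),cv2.resize(b[180:285,220:360],(400,300),interpolation=cv2.INTER_CUBIC)]))
E
```

```text
clock: 4.37
ee_pos: [647.9, 89.6, 13.6]
tool_rot: [[-0.991, 0.13, -0.0], [0.13, 0.991, -0.0], [0.0, -0.0, -1.0]]
force: [0.3, -0.2, -2.6]
width: 31.4
gripper_force: 30.0
clock: 5.2
ee_pos: [647.9, 89.7, 50.2]
tool_rot: [[-0.857, 0.13, 0.498], [0.113, 0.991, -0.065], [-0.502, 0.0, -0.865]]
force: [1.1, -0.8, -2.5]
width: 31.9
gripper_force: 30.0
clock: 6.03
ee_pos: [648.1, 89.6, 49.8]
tool_rot: [[-0.858, 0.13, 0.496], [0.113, 0.991, -0.065], [-0.5, 0.0, -0.866]]
force: [0.6, 0.7, -1.1]
width: 31.8
gripper_force: 30.0
```

View pics/c2.png

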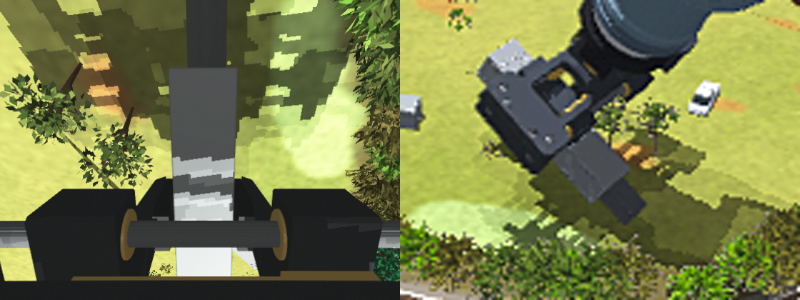

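The girder pokes out of the mouth and rests on the board (dark bar at wrist crop (207,30) and side crop (625,205)). Now I'll lay the tube back.

```bash
python3 -m handwheel '{"xyz":[[1.8,0,3.12],[3.6,0,6.24],[5.4,0,9.36],[7.2,0,12.48],[9,0,15.6],[10.8,0,18.7],[12.6,0,21.8],[14.4,0,25],[16.2,0,28.1],[18,0,31.2]],"delta_rot":[[0,0.052,0],[0,0.105,0],[0,0.157,0],[0,0.209,0],[0,0.262,0],[0,0.314,0],[0,0.367,0],[0,0.419,0],[0,0.471,0],[0,0.524,0]]}' 20
python3 -m handwheel '{"xyz":[[0,0,1],[0,0,2],[0,0,3],[0,0,4],[0,0,5],[0,0,6],[0,0,7],[0,0,8],[0,0,8.7],[0,0,8.7]],"delta_rot":[[0,0,0],[0,0,0],[0,0,0],[0,0,0],[0,0,0],[0,0,0],[0,0,0],[0,0,0],[0,0,0],[0,0,0]]}' 20
python3 -m handwheel '{"xyz":[[0,0,0],[0,0,0],[0,0,0],[0,0,0],[0,0,0],[0,0,0],[0,0,0],[0,0,0],[0,0,0],[0,0,0]],"delta_rot":[[0,0,0],[0,0,0],[0,0,0],[0,0,0],[0,0,0],[0,0,0],[0,0,0],[0,0,0],[0,0,0],[0,0,0]]}' 60
python3 -m handwheel '{"xyz":[[0,0,-20],[0,0,-50],[20,0,-80],[40,0,-110],[60,0,-140],[80,0,-150],[80,0,-150],[80,0,-150],[80,0,-150],[80,0,-150]],"delta_rot":[[0,0,0],[0,0,0],[0,0,0],[0,0,0],[0,0,0],[0,0,0],[0,0,0],[0,0,0],[0,0,0],[0,0,0]]}' 60
python3 - <<'E'
from h import *
c,a=save('wrist','w3'); c,b=save('side','s3')
print(arm.get_obs()['ee_pos'])
cv2.imwrite('pics/c3.png',np.hstack([cv2.resize(a,(400,300)),cv2.resize(b[180:285,220:360],(400,300),interpolation=cv2.INTER_CUBIC)]))
E
```

```text
clock: 6.97
ee_pos: [647.8, 89.7, 13.3]
tool_rot: [[-0.991, 0.13, -0.003], [0.13, 0.991, 0.0], [0.003, 0.0, -1.0]]
force: [-0.1, 0.2, -2.1]
width: 31.8
gripper_force: 30.0
clock: 7.8
ee_pos: [648.1, 89.7, 6.0]
tool_rot: [[-0.991, 0.13, 0.0], [0.13, 0.991, -0.0], [-0.0, -0.0, -1.0]]
force: [-3.5, 0.8, 4.4]
width: 32.0
gripper_force: 30.0
clock: 8.63
ee_pos: [648.0, 89.6, 5.0]
tool_rot: [[-0.991, 0.13, -0.0], [0.13, 0.991, 0.0], [0.0, 0.0, -1.0]]
force: [0.2, -0.3, 0.1]
width: 60.2
gripper_force: 0.0
clock: 9.47
ee_pos: [568.8, 99.8, 153.7]
tool_rot: [[-0.991, 0.131, -0.002], [0.131, 0.991, 0.0], [0.002, -0.0, -1.0]]
force: [-0.3, 0.1, -0.3]
width: 60.1
gripper_force: 0.0
[568.71904916  99.80422205 153.56550619]
```

View pics/c3.png

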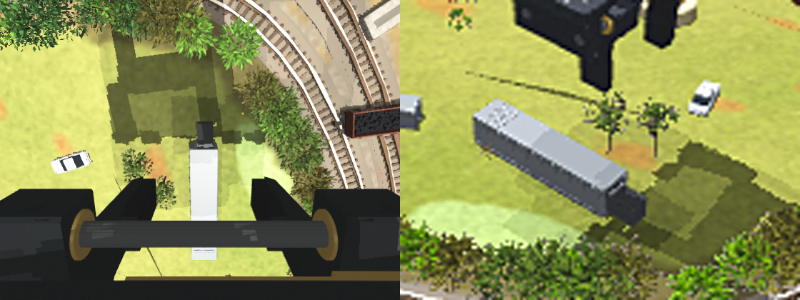

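The girder end sticks out of the lying tube: tip at wrist (287,171), mouth at about (286,210). Now the tip position.

```bash
python3 - <<'E'
from h import *
c,a=load('w3'); cs,s=load('s3')
print(a[150:230:3,287].tolist())
for r in (174,182,190,198): print(r,[int(v) for v in a[r,268:306].max(1)])
for n,u,v,z in [('tip',287,171,24.5),('mouth',286,209,32),('farmouthL',267,209,32)]: print(n,np.round(onplane(c,u,v,z),1))
# side view: tip top edge midpoint, crop->full
f=lambda x,y:(220+(x-400)*140/400,180+y*105/300)
print(np.round(tri([ray(c,287,171),ray(cs,*f(640,198))]),1) if 0 else [np.round(t,1) for t in tri([ray(c,287,171),ray(cs,*f(638,195))])])
E
```

```text
[[39, 72, 69], [36, 71, 68], [39, 72, 68], [36, 70, 66], [39, 71, 68], [41, 77, 73], [41, 77, 74], [40, 41, 38], [50, 49, 47], [48, 50, 48], [49, 50, 48], [50, 50, 48], [50, 50, 48], [48, 49, 48], [49, 49, 48], [48, 49, 48], [48, 49, 46], [96, 96, 93], [145, 145, 141], [54, 55, 53], [233, 234, 231], [240, 241, 238], [239, 241, 238], [240, 240, 237], [239, 240, 237], [238, 239, 236], [238, 239, 236]]
174 [112, 113, 114, 114, 112, 113, 89, 67, 79, 77, 77, 73, 72, 71, 56, 48, 47, 51, 50, 50, 49, 48, 46, 49, 48, 48, 47, 48, 48, 48, 96, 123, 128, 168, 182, 119, 73, 74]
182 [108, 109, 110, 110, 111, 113, 115, 85, 75, 73, 72, 73, 73, 70, 72, 55, 48, 51, 51, 49, 48, 48, 47, 48, 48, 48, 49, 49, 49, 51, 64, 75, 76, 76, 74, 75, 75, 74]
190 [76, 104, 111, 111, 111, 109, 86, 95, 86, 73, 72, 72, 73, 72, 72, 70, 56, 49, 50, 49, 50, 48, 48, 47, 48, 49, 49, 46, 48, 49, 58, 67, 68, 67, 68, 66, 67, 67]
198 [74, 76, 77, 77, 77, 78, 78, 76, 61, 49, 48, 50, 49, 49, 49, 47, 50, 49, 48, 49, 49, 47, 48, 48, 48, 46, 47, 48, 48, 49, 60, 76, 77, 147, 184, 188, 186, 186]
tip [546.8 104.8  24.5]
mouth [575.5 100.2  32. ]
farmouthL [573.6  85.3  32. ]
[array([547.6, 105.6,  32. ]), array([2.1, 2.1])]
```

```bash
python3 - <<'E'
from h import *
c,a=load('w3'); a=a.astype(int)
d=a.max(2)-a.min(2)
for r in range(166,214,4): print(r,''.join('#' if (d[r,x]<12 and a[r,x].max()<62) else 'o' if d[r,x]<12 and a[r,x].max()>150 else 's' if d[r,x]<12 else '.' for x in range(262,312)))
print(a[182,274:284].tolist())
E
```

```text
166 ..................................................
170 ...............####################...............
174 ..............ssssss################..............
178 ..............sssssss###############..............
182 ..............sssssss###############..............
186 ..............ssssssss##############..............
190 ...............sssssss##############..............
194 ..............sssssssss#############..............
198 ...............#####################..............
202 .....sssssssssssssssssssssssssssssss#ssss.........
206 ....ssssssssss#########ssssssss######sssss........
210 ....ooooooooooooooooooooooooooooooooooooooo.......
[[61, 115, 110], [48, 85, 81], [69, 75, 73], [73, 73, 72], [71, 72, 69], [72, 73, 70], [72, 73, 70], [69, 70, 67], [70, 72, 68], [54, 55, 53]]
```

```bash
python3 -m handwheel '{"xyz":[[12,1.5,20],[12,1.5,40],[12,1.5,60],[12,1.5,80],[12,1.5,100],[12,1.5,120],[12,1.5,135],[12,1.5,145],[12,1.5,149],[12,1.5,149]],"delta_rot":[[0,0,0],[0,0,0],[0,0,0],[0,0,0],[0,0,0],[0,0,0],[0,0,0],[0,0,0],[0,0,0],[0,0,0]]}' 50
python3 -m handwheel '{"xyz":[[0,0,0],[0,0,0],[0,0,0],[0,0,0],[0,0,0],[0,0,0],[0,0,0],[0,0,0],[0,0,0],[0,0,0]],"delta_rot":[[0,0,0],[0,0,0],[0,0,0],[0,0,0],[0,0,0],[0,0,0],[0,0,0],[0,0,0],[0,0,0],[0,0,0]]}' 5
```

```text
clock: 10.4
ee_pos: [556.3, 103.0, 4.6]
tool_rot: [[-0.991, 0.131, -0.002], [0.131, 0.991, 0.0], [0.002, -0.0, -1.0]]
force: [-0.5, 0.3, -0.4]
width: 50.2
gripper_force: 0.0
clock: 11.23
ee_pos: [557.4, 103.1, 6.6]
tool_rot: [[-0.991, 0.13, 0.001], [0.13, 0.991, -0.0], [-0.001, 0.0, -1.0]]
force: [-0.2, 1.5, 5.7]
width: 17.6
gripper_force: 30.0
```

```bash
python3 -m handwheel '{"xyz":[[5,0,-0.5],[15,0,-0.5],[27,0,-0.5],[39,0,-0.5],[51,0,-0.5],[63,0,-0.5],[75,0,-0.5],[87,0,-0.5],[98,0,-0.5],[105,0,-0.5]],"delta_rot":[[0,0,0],[0,0,0],[0,0,0],[0,0,0],[0,0,0],[0,0,0],[0,0,0],[0,0,0],[0,0,0],[0,0,0]]}' 5
python3 -m handwheel '{"xyz":[[0,0,0],[0,0,0.5],[0,0,1],[0,0,1.5],[0,0,2],[0,0,2.5],[0,0,3],[0,0,3.5],[0,0,4],[0,0,4.5]],"delta_rot":[[0,0,0],[0,0,0],[0,0,0],[0,0,0],[0,0,0],[0,0,0],[0,0,0],[0,0,0],[0,0,0],[0,0,0]]}' 5
```

```text
clock: 12.07
ee_pos: [450.1, 117.1, 5.8]
tool_rot: [[-0.991, 0.13, -0.003], [0.13, 0.992, 0.0], [0.003, -0.0, -1.0]]
force: [0.3, -0.2, -1.3]
width: 17.3
gripper_force: 30.0
clock: 12.9
ee_pos: [452.9, 116.8, 2.1]
tool_rot: [[-0.991, 0.13, -0.0], [0.13, 0.991, -0.0], [0.0, -0.0, -1.0]]
force: [-3.2, -0.0, 10.1]
width: 17.8
gripper_force: 30.0
```

```bash
python3 -m handwheel '{"xyz":[[0,0,0],[0,0,0],[0,0,0],[0,0,0],[0,0,-20],[0,0,-50],[0,0,-80],[-15,0,-110],[-30,0,-140],[-30,0,-150]],"delta_rot":[[0,0,0],[0,0,0],[0,0,0],[0,0,0],[0,0,0],[0,0,0],[0,0,0],[0,0,0],[0,0,0],[0,0,0]]}' 50
python3 -m handwheel '{"xyz":[[0,0,0],[0,0,0],[0,0,0],[0,0,0],[0,0,0],[0,0,0],[0,0,0],[0,0,0],[0,0,0],[0,0,0]],"delta_rot":[[0,0,0],[0,0,0],[0,0,0],[0,0,0],[0,0,0],[0,0,0],[0,0,0],[0,0,0],[0,0,0],[0,0,0]]}' 50
python3 - <<'E'
from h import *
c,a=save('wrist','w4'); c,b=save('side','s4')
print(arm.get_obs()['ee_pos'])
cv2.imwrite('pics/c4.png',np.hstack([cv2.resize(a,(400,300)),cv2.resize(b[190:310,270:430],(400,300),interpolation=cv2.INTER_CUBIC)]))
E
```

```text
clock: 13.73
ee_pos: [487.4, 112.5, 157.2]
tool_rot: [[-0.991, 0.131, 0.01], [0.131, 0.991, -0.0], [-0.009, 0.001, -1.0]]
force: [1.0, -0.7, 2.1]
width: 50.1
gripper_force: 0.0
clock: 14.57
ee_pos: [482.6, 112.9, 151.9]
tool_rot: [[-0.991, 0.13, -0.0], [0.13, 0.991, 0.0], [0.0, -0.0, -1.0]]
force: [0.7, -0.5, 0.7]
width: 50.0
gripper_force: 0.0
[482.67713635 112.8718516  152.02985745]
```

View pics/c4.png

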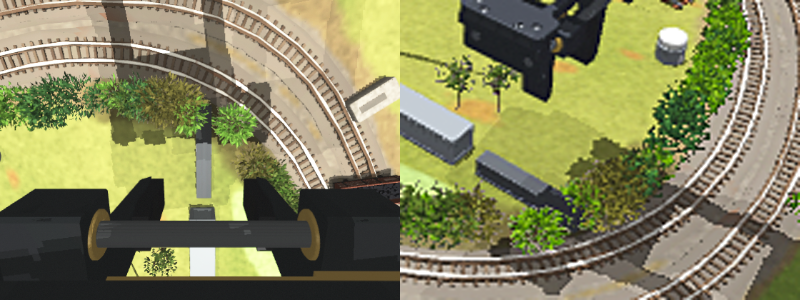

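The girder lies on the board in line with the tube. Its far end is at wrist (284,277) and its near end is in shadow by the bushes.

```bash
python3 - <<'E'
from h import *
c,a=load('w4'); A=a.astype(int); d=A.max(2)-A.min(2)
for r in range(150,286,5): print(r,''.join('#' if (d[r,x]<12 and A[r,x].max()<62) else 'o' if d[r,x]<12 and A[r,x].max()>150 else 's' if d[r,x]<12 else '.' for x in range(255,312)))
for n,u,v,z in [('far',284.5,277,20),('far0',284.5,277,0)]: print(n,np.round(onplane(c,u,v,z),1))
for x in (440,445,550): print(x,np.round(proj(c,[x,118-(x-441)*.131,20])))
E
```

```text
150 ...........................###...#########...............
155 .......................####.######..######...............
160 ...................................#######...............
165 ....................................#####................
170 .........................###.........####................
175 ..............................############...............
180 ...........................###############...............
185 .....................ssssss##############................
190 ...................ssssssss##############................
195 ...................####sss###############................
200 ....................#sssssssssssssss#####................
205 ....................sssssssssssssssssssso................
210 ...................oossssssssssssssssssso................
215 ...................ssssssssssssssssssssss................
220 ....................ssssssssssssssssssss.................
225 ....................soooooooooooooosoooo.................
230 ....................soooooooooooooosssss.................
235 ....................sooooossoooooosssssss................
240 ....................sooooosssooossssssss.................
245 ....................sssssssssooossssssss.................
250 ....................ssssoossssoossssssss.................
255 ....................ssssssssssssssssssss.................
260 ....................ssssssssssssssssssss.................
265 .....................sssssssssssssssssss.................
270 .....................sssssssssssssssssss.................
275 .....................sssssssssssssssssss.................
280 .........................................................
285 .........................................................
far [553.2 103.8  20. ]
far0 [563.1 102.5   0. ]
440 [284. 144.]
445 [284. 151.]
550 [284. 274.]
```

```bash
python3 - <<'E'
from h import *
c,a=load('w4'); cs,s=load('s4')
for z in (20,0,28):
  print(z,[np.round(proj(cs,p),1).tolist() for p in ([553-1,103.8-9,z],[553+1,103.8+9,z])])
A=s.astype(int); d=A.max(2)-A.min(2)
for r in range(244,282): print(r,''.join('#' if (d[r,x]<14 and A[r,x].max()<75) else 'o' if d[r,x]<14 and A[r,x].max()>150 else 's' if d[r,x]<14 else '.' for x in range(292,350)))
E
```

```text
20 [[304.6, 248.8], [299.9, 253.1]]
0 [[304.2, 255.0], [299.5, 259.3]]
28 [[304.8, 246.3], [300.1, 250.6]]
244 ...###....................................................
245 .s##ss....................................................
246 s##sss....................................................
247 ssssss....................................................
248 #sssss....................................................
249 sssss.s...................................................
250 sss..........s............................................
251 ss..#..........s..........................................
252 s..s......s......s........................................
253 .........s...ss...........................................
254 s...........sssss...s.....................................
255 .........##...ssss....s...................................
256 .........###ss.ss.......s.................................
257 .........#####ssssss......................................
258 ..........######sssssss....s..............................
259 ........s.########o.sssss....s..............
[... 700 characters left out ...]
.......
271 ............................s.##############..............
272 .................................#...#########......s.....
273 .................................#.....#..####............
274 .................................#........####....#.......
275 .............................................#.###........
276 .............................................#.###........
277 ..................s.............................#.........
278 ...........................................#...####.......
279 ...........#.....................#........#...###.........
280 ..........................................s.###.#.........
281 .............................................s.###......#.
```

```bash
python3 -m handwheel '{"xyz":[[0,0,-20],[-5,-12,-45],[-15,-40,-70],[-26,-75,-90],[-39,-110,-98],[-52,-145,-98],[-65,-180,-98],[-77,-215,-98],[-90,-250,-98],[-102,-285,-98]],"delta_rot":[[0,0,0],[0,0,0],[0,0,0],[0,0,0],[0,0,0],[0,0,0],[0,0,0],[0,0,0],[0,0,0],[0,0,0]]}' 50
python3 -m handwheel '{"xyz":[[-12,-35,0],[-25,-70,0],[-37,-103,0],[-37,-103,0],[-37,-103,0],[-37,-103,0],[-37,-103,0],[-37,-103,0],[-37,-103,0],[-37,-103,0]],"delta_rot":[[0,0,0],[0,0,0],[0,0,0],[0,0,0],[0,0,0],[0,0,0],[0,0,0],[0,0,0],[0,0,0],[0,0,0]]}' 50
python3 -c "
from h import *
save('wrist','w5');save('side','s5');print(arm.get_obs()['ee_pos'])"
python3 -m handwheel '{"xyz":[[0,30,20],[0,60,40],[0,90,50],[0,90,50],[0,90,50],[0,90,50],[0,90,50],[0,90,50],[0,90,50],[0,90,50]],"delta_rot":[[0,0,0],[0,0,0],[0,0,0],[0,0,0],[0,0,0],[0,0,0],[0,0,0],[0,0,0],[0,0,0],[0,0,0]]}' 50
python3 - <<'E'
from h import *
save('wrist','w6');print(arm.get_obs()['ee_pos'])
f=[]
for n in('w5','w6'):
    c,a=load(n); u,v=proj(c,[558,-291,30]).astype(int); print(u,v)
    x0=int(np.clip(u-100,0,360)); y0=int(np.clip(v-120,0,180)); print(n,x0,y0); f.append(cv2.resize(a[y0:y0+240,x0:x0+160],(400,600),interpolation=cv2.INTER_CUBIC))
cv2.imwrite('pics/c5.png',np.hstack(f))
E
```

```text
clock: 15.5
ee_pos: [546.7, -184.9, 250.1]
tool_rot: [[-0.991, 0.131, 0.0], [0.131, 0.991, -0.0], [-0.0, -0.0, -1.0]]
force: [0.5, -0.1, 0.1]
width: 50.3
gripper_force: 0.0
clock: 16.33
ee_pos: [570.0, -289.0, 250.4]
tool_rot: [[-0.992, 0.129, 0.0], [0.129, 0.992, -0.0], [-0.0, -0.0, -1.0]]
force: [0.3, 0.0, -0.7]
width: 50.2
gripper_force: 0.0
[ 569.97833493 -289.36098186  250.28443649]
clock: 17.27
ee_pos: [581.6, -201.6, 200.4]
tool_rot: [[-0.991, 0.132, 0.001], [0.132, 0.991, -0.0], [-0.001, -0.0, -1.0]]
force: [0.4, -0.9, -0.2]
width: 49.9
gripper_force: 0.0
[ 581.57429465 -201.4176215   200.26100988]
281 166
w5 181 46
183 174
w6 83 54
```

View pics/c5.png

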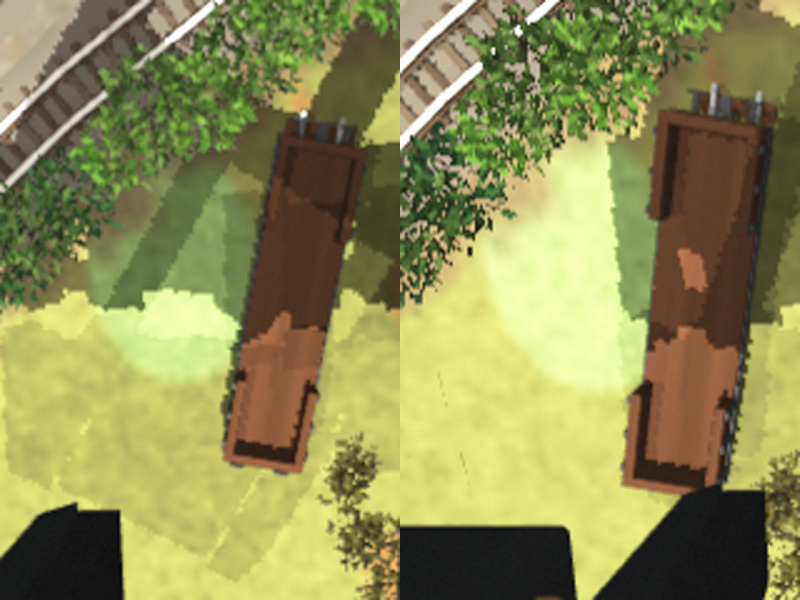

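Wagon top corners in the two crops: left crop (283,135), (364,150), (300,470), (224,462); right crop (660,110), (771,125), (715,495), (624,487).

```bash
python3 - <<'E'
from h import *
c5,_=load('w5'); c6,_=load('w6')
a=[(283,135),(364,150),(300,470),(224,462)]; b=[(260,110),(371,125),(315,495),(224,487)]
a=[(181+x/2.5,46+y/2.5) for x,y in a]; b=[(83+x/2.5,54+y/2.5) for x,y in b]
T=[];P5=[];P6=[]
for p,q in zip(a,b):
    t,e=tri([ray(c5,*p),ray(c6,*q)]); T.append(t); P5.append(onplane(c5,*p,46)); P6.append(onplane(c6,*q,46)); print(np.round(t,1),np.round(e,1),np.round(P5[-1],1),np.round(P6[-1],1))
for Q in (T,P5,P6):
    Q=np.array(Q); n=(Q[0]+Q[1])/2; f=(Q[2]+Q[3])/2; d=f-n
    print('ctr',np.round(Q.mean(0),1),'len',np.round(np.linalg.norm(d[:2]),1),'yaw',np.round(np.degrees(np.arctan2(d[1],d[0])),2),'w',np.round([np.linalg.norm(Q[0]-Q[1]),np.linalg.norm(Q[2]-Q[3])],1))
E
```

```text
[ 494.  -269.7   47.6] [0.1 0.1] [ 494.  -269.7   46. ] [ 493.8 -270.1   46. ]
[ 503.1 -237.5   28.9] [0.5 0.5] [ 503.5 -239.6   46. ] [ 503.2 -235.    46. ]
[ 630.8 -279.    42. ] [0.1 0.1] [ 629.4 -279.    46. ] [ 629.2 -277.9   46. ]
[ 621.8 -310.4   45.8] [0. 0.] [ 621.7 -310.4   46. ] [ 621.7 -310.4   46. ]
ctr [ 562.4 -274.2   41.1] len 134.2 yaw -17.83 w [38.3 32.9]
ctr [ 562.2 -274.7   46. ] len 133.0 yaw -17.54 w [31.6 32.3]
ctr [ 562.  -273.4   46. ] len 133.6 yaw -18.11 w [36.3 33.3]
```

```bash
python3 -m handwheel '{"xyz":[[12,30,0],[25,65,0],[40,100,0],[55,135,0],[70,170,0],[85,205,0],[100,240,0],[112,270,0],[124,298.7,0],[124.2,298.7,0]],"delta_rot":[[0,0,0],[0,0,0],[0,0,0],[0,0,0],[0,0,0],[0,0,0],[0,0,0],[0,0,0],[0,0,0],[0,0,0]]}' 50
python3 -m handwheel '{"xyz":[[0,0,0],[0,0,0],[0,0,0],[0,0,20],[0,0,45],[0,0,70],[0,0,95],[0,0,115],[0,0,120],[0,0,120]],"delta_rot":[[0,0,0],[0,0,0],[0,0,0],[0,0,0],[0,0,0],[0,0,0],[0,0,0],[0,0,0],[0,0,0],[0,0,0]]}' 50
python3 -c "
from workcell import arm
for _ in range(3): print(arm.get_obs()['ee_pos'])"
```

```text
clock: 18.15
ee_pos: [495.7, 115.9, 200.2]
tool_rot: [[-0.992, 0.126, -0.0], [0.126, 0.992, 0.002], [0.001, 0.002, -1.0]]
force: [0.5, -0.0, -0.0]
width: 50.4
gripper_force: 0.0
clock: 18.98
ee_pos: [496.4, 110.5, 78.4]
tool_rot: [[-0.991, 0.132, -0.004], [0.132, 0.991, -0.0], [0.004, -0.001, -1.0]]
force: [0.0, -0.5, 0.5]
width: 50.0
gripper_force: 0.0
[496.42086562 110.53301932  78.43101606]
[496.42086562 110.53301932  78.43101606]
[496.42086562 110.53301932  78.43101606]
```

```bash
python3 -m handwheel '{"xyz":[[0,0,15],[0,0,30],[0,0,45],[0,0,58],[0,0,67],[0,0,72],[0,0,75],[0,0,75],[0,0,75],[0,0,75]],"delta_rot":[[0,0,0],[0,0,0],[0,0,0],[0,0,0],[0,0,0],[0,0,0],[0,0,0],[0,0,0],[0,0,0],[0,0,0]]}' 50
python3 -m handwheel '{"xyz":[[0,0,0],[0,0,0],[0,0,0],[0,0,0],[0,0,0],[0,0,0],[0,0,0],[0,0,0],[0,0,0],[0,0,0]],"delta_rot":[[0,0,0],[0,0,0],[0,0,0],[0,0,0],[0,0,0],[0,0,0],[0,0,0],[0,0,0],[0,0,0],[0,0,0]]}' 5
python3 -m handwheel '{"xyz":[[0,0,-5],[0,0,-15],[0,0,-35],[0,0,-60],[0,0,-80],[0,0,-100],[0,0,-115],[0,0,-115],[0,0,-115],[0,0,-115]],"delta_rot":[[0,0,0],[0,0,0],[0,0,0],[0,0,0],[0,0,0],[0,0,0],[0,0,0],[0,0,0],[0,0,0],[0,0,0]]}' 5
python3 -c "
from h import *
save('wrist','w7');save('side','s7')
c,a=load('w7');A=a.astype(int); d=A.max(2)-A.min(2)
for r in range(200,300,6): print(r,''.join('#' if (d[r,x]<12 and A[r,x].max()<62) else 'o' if d[r,x]<12 and A[r,x].max()>150 else 's' if d[r,x]<12 else '.' for x in range(245,325)))
"
```

```text
clock: 19.82
ee_pos: [498.1, 111.6, 5.8]
tool_rot: [[-0.991, 0.131, 0.001], [0.131, 0.991, 0.0], [-0.001, 0.0, -1.0]]
force: [-0.3, 0.3, -0.5]
width: 49.9
gripper_force: 0.0
clock: 20.65
ee_pos: [497.4, 111.7, 5.1]
tool_rot: [[-0.991, 0.13, 0.0], [0.13, 0.991, 0.0], [-0.0, 0.0, -1.0]]
force: [-1.0, -0.1, 1.2]
width: 17.7
gripper_force: 30.0
clock: 21.48
ee_pos: [496.8, 111.7, 119.4]
tool_rot: [[-0.991, 0.13, -0.001], [0.13, 0.991, 0.0], [0.001, -0.0, -1.0]]
force: [-0.7, 0.2, -1.9]
width: 17.5
gripper_force: 30.0
200 .................sssssssssssssssssssssssssssssssssssss#########.................
206 .................sssssssssssssssssssssssssssssssssssss#########.................
212 ..................sssssssssssssssssssssssssssssssssssss########.................
218 ..................ssssssssssssssssssssssssssssssssssssss#######.................
224 ..................sssssssssssssssssssssssssssssssssssssss#####..................
230 ..................sssssssssssssssssssssssssssssssssssssss#####..................
236 ..................##########sssssssssss####sssssssssssssss####.....
[... 163 characters left out ...]
##................##
254 ################################################################################
260 ################################################################################
266 ################################################################################
272 ################################################################################
278 ################################################################################
284 ################################################################################
290 ################################################################################
296 ################################################################################
```

```bash
python3 - <<'E'
from h import *
c,a=load('w7');A=a.astype(int); d=A.max(2)-A.min(2)
for r in range(110,200,4): print(r,''.join('#' if (d[r,x]<12 and A[r,x].max()<62) else 'o' if d[r,x]<12 and A[r,x].max()>150 else 's' if d[r,x]<12 else '.' for x in range(255,315)))
tcp=np.array([497,111.5,120]); ax=np.array([-.991,.131,0])
for dd in (45,50,55,60,65): print(dd,[np.round(proj(c,tcp+ax*dd+np.array([.131,.991,0])*s+[0,0,15])).tolist() for s in(-9,9)])
E
```

```text
110 ............................................................
114 ............................................................
118 ............................................................
122 ............................................................
126 ............................................................
130 ............................................................
134 ............................................................
138 ............................................................
142 ............................................................
146 ..............................................#.............
150 .........###########################################........
154 .......sssssssssssssssssssssssssssssss################......
158 .......sssssssssssssssssssssssssssssss################......
162 .......ssssssssssssssssssssssssssssssss###############......
166 .......ssssssssssssssssssssssssssssssss###############......
170 .......sssssssssssssssssssssssssssssssss##############......
174 .......sssssssssssssssssssssssssssssssss##############......
178 .......ssssssssssssssssssssssssssssssssss#############......
182 .......ssssssssssssssssssssssssssssssssss#############......
186 .......sssssssssssssssssssssssssssssssssss############......
190 .......sssssssssssssssssssssssssssssssssss############......
194 .......ssssssssssssssssssssssssssssssssssss##########.......
198 .......ssssssssssssssssssssssssssssssssssss##########.......
45 [[260.0, 176.0], [308.0, 176.0]]
50 [[260.0, 163.0], [308.0, 163.0]]
55 [[260.0, 149.0], [308.0, 149.0]]
60 [[259.0, 135.0], [309.0, 135.0]]
65 [[259.0, 121.0], [309.0, 121.0]]
```

```bash
python3 -m handwheel '{"xyz":[[-5,-15,0],[-14,-45,0],[-25,-80,0],[-36,-115,0],[-46,-150,0],[-57,-185,0],[-68,-220,0],[-79,-255,0],[-90,-290,0],[-99,-320,0]],"delta_rot":[[0,0,0.017],[0,0,0.035],[0,0,0.053],[0,0,0.07],[0,0,0.088],[0,0,0.106],[0,0,0.123],[0,0,0.14],[0,0,0.158],[0,0,0.176]]}' 5
python3 - <<'E'
import numpy as np
from scipy.spatial.transform import Rotation as R
R0=np.array([[-.9914,.1307,0],[.1307,.9914,0],[0,0,-1]]); p=np.array([497.3,111.6,120])+R0@[-99,-320,0]; R1=R0@R.from_rotvec([0,0,.176]).as_matrix()
print(p,R1.round(3).tolist(),R1.T@(np.array([562.6,-274.3,120])-p))
E
```

```text
clock: 22.42
ee_pos: [553.3, -220.7, 118.6]
tool_rot: [[-0.953, 0.304, -0.002], [0.304, 0.953, 0.001], [0.002, 0.0, -1.0]]
force: [-0.2, -0.3, 0.1]
width: 18.1
gripper_force: 30.0
[ 553.6246 -218.5873  120.    ] [[-0.953, 0.302, 0.0], [0.302, 0.953, 0.0], [0.0, 0.0, -1.0]] [-25.39551457 -50.39237941   0.        ]
```

```bash
python3 -m handwheel '{"xyz":[[-6,-12,0],[-12,-25,0],[-19,-38,0],[-25.4,-50.4,0],[-25.4,-50.4,10],[-25.4,-50.4,25],[-25.4,-50.4,40],[-25.4,-50.4,52],[-25.4,-50.4,60],[-25.4,-50.4,60]],"delta_rot":[[0,0,0],[0,0,0],[0,0,0],[0,0,0],[0,0,0],[0,0,0],[0,0,0],[0,0,0],[0,0,0],[0,0,0]]}' 5
python3 -m handwheel '{"xyz":[[0,0,0],[0,0,0],[0,0,0],[0,0,0],[0,0,0],[0,0,0],[0,0,0],[0,0,0],[0,0,0],[0,0,0]],"delta_rot":[[0,0,0],[0,0,0],[0,0,0],[0,0,0],[0,0,0],[0,0,0],[0,0,0],[0,0,0],[0,0,0],[0,0,0]]}' 5
python3 - <<'E'
from h import *
c,a=save('wrist','w8'); cs,b=save('side','s8'); print(arm.get_obs()['ee_pos'])
cv2.imwrite('pics/c8.png',np.hstack([cv2.resize(a[60:260,184:384],(500,500),interpolation=cv2.INTER_CUBIC),cv2.resize(b[130:230,320:380],(300,500),interpolation=cv2.INTER_CUBIC)]))
E
```

```text
clock: 23.25
ee_pos: [561.6, -272.5, 57.4]
tool_rot: [[-0.954, 0.301, -0.003], [0.301, 0.954, 0.003], [0.004, 0.002, -1.0]]
force: [-1.0, -0.7, -0.4]
width: 17.7
gripper_force: 30.0
clock: 24.08
ee_pos: [562.8, -274.2, 60.0]
tool_rot: [[-0.953, 0.302, -0.0], [0.302, 0.953, 0.0], [0.0, 0.0, -1.0]]
force: [-1.4, 0.2, -0.8]
width: 17.7
gripper_force: 30.0
[ 562.78521838 -274.23401794   59.95005017]
```

View pics/c8.png

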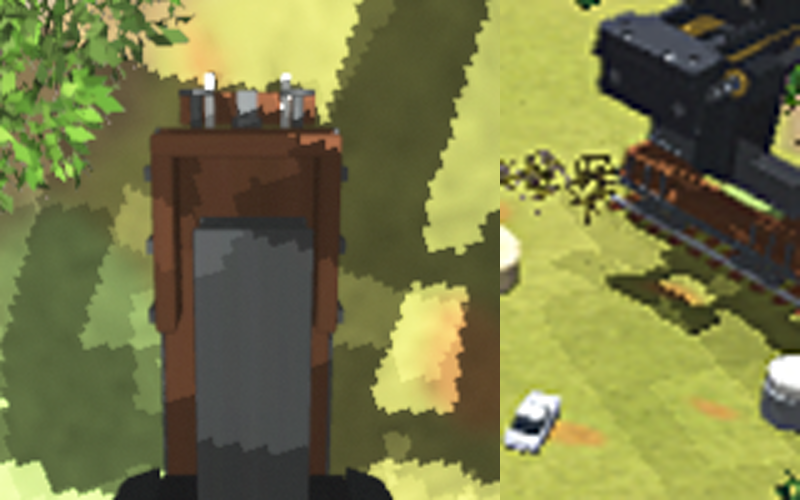

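The girder hangs over the wagon, parallel and between the side boards: girder columns 193–312, wagon 151–341. A lateral check by rays:

```bash
python3 - <<'E'
from h import *
c,a=load('w8'); t=np.array([562.7,-274.3]); X=np.array([-.953,.302]); Y=np.array([.302,.953]); print(c['cx'])
for n,u,v,z in [('wL',151,132,46),('wR',341,132,46),('wL2',158,328,46),('wR2',338,328,46),('bL',176,156,46),('bR',318,156,46),('gL',194,230,75),('gR',311,230,75),('gL2',197,440,75),('gR2',314,440,75)]:
    p=onplane(c,184+u/2.5,60+v/2.5,z)[:2]-t; print(n,np.round([p@X,p@Y],1))
E
```

```text
284.7992148997171
wL [ 67.5 -17.4]
wR [67.5 16.1]
wL2 [ 32.1 -17.2]
wR2 [32.1 16.5]
bL [ 63.4 -13.1]
bR [63.4 12.1]
gL [53.6 -8.3]
gR [53.6  9.1]
gL2 [20.4 -8.4]
gR2 [20.4 10.2]
```

```bash
python3 -m handwheel '{"xyz":[[0,-1,0],[0,-1,4],[0,-1,8],[0,-1,12],[0,-1,16],[0,-1,19],[0,-1,21.5],[0,-1,23.5],[0,-1,24.5],[0,-1,25]],"delta_rot":[[0,0,0],[0,0,0],[0,0,0],[0,0,0],[0,0,0],[0,0,0],[0,0,0],[0,0,0],[0,0,0],[0,0,0]]}' 5
python3 -m handwheel '{"xyz":[[0,0,0],[0,0,0],[0,0,0],[0,0,0],[0,0,0],[0,0,0],[0,0,0],[0,0,0],[0,0,0],[0,0,0]],"delta_rot":[[0,0,0],[0,0,0],[0,0,0],[0,0,0],[0,0,0],[0,0,0],[0,0,0],[0,0,0],[0,0,0],[0,0,0]]}' 5
```

```text
clock: 25.02
ee_pos: [562.5, -275.2, 35.1]
tool_rot: [[-0.953, 0.302, -0.0], [0.302, 0.953, 0.0], [0.0, -0.0, -1.0]]
force: [-1.8, 1.1, 3.3]
width: 17.7
gripper_force: 30.0
clock: 25.85
ee_pos: [562.6, -275.3, 35.1]
tool_rot: [[-0.953, 0.302, 0.0], [0.302, 0.953, -0.0], [-0.0, -0.0, -1.0]]
force: [-0.0, -0.7, 0.3]
width: 17.6
gripper_force: 30.0
```

```bash
python3 -m handwheel '{"xyz":[[0,0,0],[0,0,0],[0,0,0],[0,0,0],[0,0,0],[0,0,0],[0,0,0],[0,0,0],[0,0,0],[0,0,0]],"delta_rot":[[0,0,0],[0,0,0],[0,0,0],[0,0,0],[0,0,0],[0,0,0],[0,0,0],[0,0,0],[0,0,0],[0,0,0]]}' 45
python3 -m handwheel '{"xyz":[[0,0,-8],[0,0,-20],[0,0,-40],[0,0,-65],[0,0,-95],[0,0,-125],[0,0,-150],[0,0,-165],[0,0,-165],[0,0,-165]],"delta_rot":[[0,0,0],[0,0,0],[0,0,0],[0,0,0],[0,0,0],[0,0,0],[0,0,0],[0,0,0],[0,0,0],[0,0,0]]}' 45
python3 - <<'E'
from h import *
c,a=save('wrist','w9'); cs,b=save('side','s9'); print(arm.get_obs()['ee_pos'])
u,v=proj(c,[562.6,-274.8,40]).astype(int); x0=int(np.clip(u-80,0,400));y0=int(np.clip(v-120,0,180)); print(x0,y0)
cv2.imwrite('pics/c9.png',np.hstack([cv2.resize(a[y0:y0+240,x0:x0+160],(400,600),interpolation=cv2.INTER_CUBIC),np.vstack([cv2.resize(b[145:220,310:410],(400,300),interpolation=cv2.INTER_CUBIC),cv2.resize(b[195:270,235:335],(400,300),interpolation=cv2.INTER_CUBIC)])]))
E
```

```text
clock: 26.68
ee_pos: [562.5, -275.2, 35.0]
tool_rot: [[-0.953, 0.302, -0.0], [0.302, 0.953, 0.0], [0.0, 0.0, -1.0]]
force: [0.8, -0.5, 0.3]
width: 45.1
gripper_force: 0.0
clock: 27.52
ee_pos: [563.1, -275.6, 201.8]
tool_rot: [[-0.953, 0.302, 0.003], [0.302, 0.953, -0.002], [-0.003, -0.001, -1.0]]
force: [-0.6, -0.6, -0.3]
width: 45.0
gripper_force: 0.0
[ 561.8250456  -274.70083909  198.87476027]
205 68
```

View pics/c9.png

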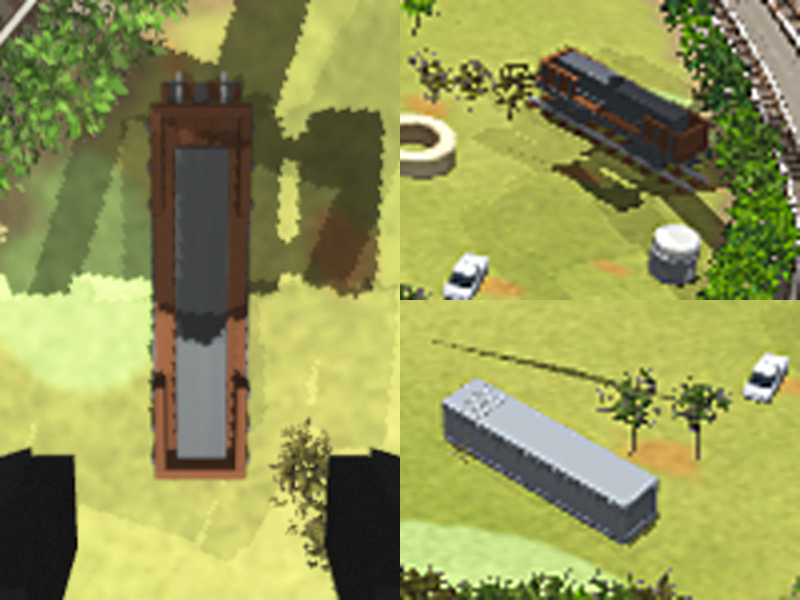

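The girder lies flat and centred between the boards, about 4 mm off centre lengthwise (rows 147–458 against the wagon's 103–478). The tube lies flat and the bystanders are in place.

```bash
python3 -c "
from workcell import arm
print(arm.sign_off())"
```

```text
the job is handed in; nothing more can be done
None
```

The job is handed in after about 28 s of the 67 s allowed: the girder lies flat on the wagon's deck between its boards and let go, the empty tube lies on the board, and no bystander was seen to move; no verdict was returned.

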